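# Snap the viewing cover onto the specimen stage

### The job

Pick up the loose aluminium cover plate by its square hood, set its four corner holes over the four snap standoffs of the black specimen stage (either way round), and press it down evenly, keeping it level, until every standoff has clicked through and all four hooks hold the plate down, level; then let go. Press slowly and gently: it needs about 20 N, and more than 50 N, as from a quick push, would crack the standoffs. Leave everything else on the bench where it is.

Things in the scene. Friction and masses are not known exactly. Their poses are not given: they have to be found in the camera images.
- cover: Loose flat aluminium plate 170 (x) x 120 (y) x 4 mm, about 0.25 kg, with an open square hood to hold it by (40 x 40 outside, 4 walls, 36 tall) on its middle; lies hood up. 12 x 12 through-holes at x = +-65, y = +-42. Origin: centre of the plate's underside; z up: plate top at z = 4, hood rim at z = 40. Fits the stage either way round.
- stage: Fixed black slab 200 (x) x 150 (y) x 12 mm, a foil pan (up to z = 26) in its middle, four white standoffs at x = +-65, y = +-42: each a 20 x 20 seat block, flat top at z = 32, then a stem 9.6 thick to z = 50 and a blunt cone to its 3 wide tip at z = 58. Beside each, at x = +-44, a 10 thick steel sprung pin, top at z = 38. Origin: centre of the slab's underside, z up.
- seats (a point): Point amid the four seats, at their height (stage z = 32 mm). Pressed down, the cover meets the hooks 13 to 18 mm above here, and the pins (850 N/m each) 6 above. It must come within 1 mm of the seats for the hooks to snap out; let go, the pins lift it 1 to 2 mm, up against the hooks. Pushing all four past takes about 15 to 22 N; on the seats the force rises steeply. Limit 50 N.
- snap1 (a joint): Sprung hook (500 N/m, 0.5 N preload) of the standoff at stage x = -65, y = -42 mm: 0 sprung out (at rest, and again once clicked over the plate), up to 0.006 m as the hole's edge pushes it into the stem. It reaches 9.5 mm to -x of the stem's axis; underside 37.5, widest to 39.5, slope from there to 50 mm above the stage's underside.
- snap2 (a joint): Sprung hook (500 N/m, 0.5 N preload) of the standoff at stage x = -65, y = 42 mm: 0 sprung out (at rest, and again once clicked over the plate), up to 0.006 m as the hole's edge pushes it into the stem. It reaches 9.5 mm to -x of the stem's axis; underside 37.5, widest to 39.5, slope from there to 50 mm above the stage's underside.
- snap3 (a joint): Sprung hook (500 N/m, 0.5 N preload) of the standoff at stage x = 65, y = -42 mm: 0 sprung out (at rest, and again once clicked over the plate), up to 0.006 m as the hole's edge pushes it into the stem. It reaches 9.5 mm to +x of the stem's axis; underside 37.5, widest to 39.5, slope from there to 50 mm above the stage's underside.
- snap4 (a joint): Sprung hook (500 N/m, 0.5 N preload) of the standoff at stage x = 65, y = 42 mm: 0 sprung out (at rest, and again once clicked over the plate), up to 0.006 m as the hole's edge pushes it into the stem. It reaches 9.5 mm to +x of the stem's axis; underside 37.5, widest to 39.5, slope from there to 50 mm above the stage's underside.
- vial: Bystander: small glass vial, 22 diameter x 50 tall, upright (mm), origin at the underside's centre. Not part of the job; leave it where it is.
- scalebar: Bystander: flat black and white striped scale bar, 110 x 18 x 5 (mm), origin at the underside's centre. Not part of the job; leave it where it is.
- jar: Bystander: amber glass jar, 56 diameter x 70 tall, upright (mm), origin at the underside's centre. Not part of the job; leave it where it is.
- torch: Bystander: black pocket torch lying on its side, 120 long, 29 thick (mm), origin at the underside's centre. Not part of the job; leave it where it is.
- forceps: Bystander: steel forceps lying flat, 115 long, 5 thick (mm), origin at the underside's centre. Not part of the job; leave it where it is.
- brush: Bystander: wooden-handled brush lying down, 160 long (mm), origin at the underside's centre. Not part of the job; leave it where it is.
Not all that is in view belongs to the job. Leave any pink or red look-alike of the cover alone.

How it is judged:
On the way, in this order (a step that is already met when the one before it is completed fails the run):
1. the cover is lifted clear of the bench (height (world z) of cover above 0.06 m), for 0.1 s.
2. the cover's holes are over the four standoffs (z of cover in the frame of stage between 0.03 and 0.058 m and horizontal distance between cover and stage below 0.006 m and angle between the x axis of cover and the x axis of stage, either way round below 0.08 rad).
3. the cover has clicked past all four standoffs and is held down by all four hooks (z of cover in the frame of stage between 0.03 and 0.035 m and horizontal distance between cover and stage below 0.004 m and angle between the z axis of cover and the z axis of stage, either way round below 0.02 rad and angle between the x axis of cover and the x axis of stage, either way round below 0.06 rad and value of joint each of snap1, snap2, snap3, snap4 below 0.001 m), for 0.2 s.
At the end, for the whole second after the job is handed in: Cover held under the four hooks: underside 30 to 35 mm above the stage underside, centred within 4 mm, parallel to the stage within 0.02 rad, turned to match within 0.06 rad (either way round), all four hooks sprung out to within 1 mm, cover at rest and released (all of step 3 and linear speed of cover below 0.01 m/s and contact force between the fingers and cover below 0.1 N); the robot touches nothing.
It fails at once if the force between the cover and the stage (with its standoffs) exceeds 50 N (contact force between cover and stage above 50 N).
It fails at once if the cover is tipped more than 0.15 rad (about 9 degrees) while on the standoffs (horizontal distance between cover and stage below 0.03 m and z of cover in the frame of stage below 0.055 m and angle between the z axis of cover and the z axis of stage, either way round above 0.15 rad).
It fails at once if a bystander (vial, scale bar, jar, torch, forceps or brush) is pushed more than 30 mm from its place (distance of any of vial, scalebar, jar, torch, forceps, brush from where it was at the start of the episode above 0.03 m).
It also fails if it takes over 58 s, if anything falls off the work surface, if the arm or the gripper's body presses on something with over 40 N, if the wrist force passes 120 N, or if a joint passes its speed limit or range.

### The arm

A 6-joint arm with a two-finger parallel gripper is mounted at the origin on the work surface. World frame = base frame: x ahead of the robot, y to its left, z up, the work surface at z = 0. Lengths are in m, angles in rad, forces in N, time in s.
With the tool pointing down it reaches from about 0.275 to 0.725 m from the base axis. Payload 5.6 kg.
Tool frame: the origin (TCP) lies where the fingers leave the gripper's body, on its centre line; the fingertips stand 73 mm ahead of it and the grasp point (between the pads) lies 54 mm ahead of it; z points along the fingers, y is the direction in which the jaws open and shut (so a half turn about z gives the same grasp; the last joint's range is limited). The gripper opens to 85 mm and grips with 20 to 120 N. Pads are 22 mm wide; open, the fingers measure 114 mm over their backs; the gripper's body (76 mm by 85 mm) begins 54 mm behind the grasp point. The pads swing forward as they close: fully open they stand 13 mm farther back than shut.
Start: joints at [-0.936, 0.255, 0.108, 0, -1.424, -0.285], TCP at [0.189, -0.517, 0.304] pointing down, gripper open.
Joint ranges: [-2.95, 2.95], [-1.21, 1.97], [-1.09, 1.5], [-2.87, 1.71], [-2.94, -0.07], [-3.05, 3.05]. Speed limits (rad/s): [2.57, 2.57, 3.14, 3.14, 3.14, 3.14].

### API

Orientations are given as a 3x3 rotation matrix whose columns are the frame's x, y, z axes.
In Python, from cell import env, read_camera gives the robot as it stands. The module is installed in compiled form; this text tells all that it offers.
- The arm moves only by the tool servo_tool, never from a script. Its argument "increments" is text: rows parted by semicolons, each of 4 numbers parted by spaces: the shift along the tool's x, y, z in cm, then the turn about the tool's z in rad. A call has 1 to 20 rows; each row is the pose to reach, as a shift and turn from the pose measured when the call began, along the tool's axes at that moment; what a row does not reach only later rows make up. A row lasts 1/12 s, in which the tool goes at most 41.7 mm and 7.16 degrees, less where a joint would pass 70% of its speed; a pose out of reach is approached as far as the arm can. A call with a gripper value outside its range is refused whole. "fingers" is the closure, from -1 (fully open) to 1 (shut), set as the call begins (left out, the last holds). The fingers move at their own pace and stop on an object; the grip force is fixed at half the most. Time passes only in rows, so rows that repeat a pose let the fingers close. It gives the time, the measured TCP pose, the force and the opening at its end, in the units of the state.
- env.read_state(): the state, without advancing time (a new reading comes with each control period).
- read_camera(name): name is "scene" or "top" or "wrist"; returns a dict with "image" (400x640x3 uint8, red, green, blue), "z_map" (400x640 float32, m along the optical axis (not along the pixel's ray), 0 where there is no reading), "K" (3x3 intrinsics, pixels), "R" (3x3) and "t" (3): a world point X has camera coordinates R X + t; the wrist camera has in their place "T_tool_cam" (4x4, takes a point from camera to tool coordinates, whose origin is the TCP and whose axes are the flange's). Camera axes: x right, y down, z forward; pixel columns grow to the right and rows downward; lengths in m; the calibration is good to about 2 mm. A picture is of the moment at which its call begins: read the wrist's pose just before it.
- env.finish_job(): hands the job in, once; it reports no verdict.
The state is a dict: "time": time; "qpos": joint angles; "dq": joint speeds; "effort": joint torques, N m; "position": TCP position; "tool_rot": TCP orientation; "wrist_force": force on the tool from outside, world axes, zero at the start; "moment": the same for the moment, N m; "width": finger opening in m.
Only numpy, scipy, OpenCV 4.12 (cv2) and the standard library are available. Lean on these libraries where they do the work, as an engineer would, in place of code of your own. Each camera call takes 0.05 s, during which the arm holds its last target.

## Working session

There is one attempt and no reset: what is moved stays moved. The work goes in short steps, Python scripts to look and compute and a tool call to move; the robot and the scene stay as the last step left them, time stands still between calls to the robot, and variables do not carry over. Pictures are saved under pics/ and viewed, and the job is handed in when it is done.

Besides the shell and the picture viewer there is one more tool, called after "Call:" in YAML: its name, and indented under it one key for each argument. servo_tool: Moves the arm, as the interface text tells. Its arguments: {"type":"object","properties":{"increments":{"type":"string"},"fingers":{"type":"number"}},"required":["increments"]}

```bash
mkdir -p pics; python3 - <<'E'
from cell import env, read_camera
import cv2,numpy as np
s=env.read_state();print(s)
for n in ["scene","top","wrist"]:
    c=read_camera(n);cv2.imwrite(f"pics/{n}0.png",c["image"][:,:,::-1]);np.savez(f"{n}0.npz",**c)
    print(n,c["K"].tolist(),c.get("R"),c.get("t"),c.get("T_tool_cam"))
E
```

```text
{'time': 0.0, 'qpos': array([-9.36389473e-01,  2.55776340e-01,  1.06989353e-01, -4.41566403e-04,
       -1.42389998e+00, -2.84588480e-01]), 'dq': array([0.0008053 , 0.00224215, 0.00138584, 0.00077355, 0.00020596,
       0.0001146 ]), 'effort': array([ 1.64080120e-04, -3.86625659e+01,  2.37940210e+01,  5.36505103e+00,
       -6.13136304e-03,  9.55705275e-06]), 'position': array([ 0.18842313, -0.51633876,  0.30297924]), 'tool_rot': array([[-9.39457224e-01, -3.42665337e-01, -7.68753395e-04],
       [-3.42666181e-01,  9.39455541e-01,  1.78164830e-03],
       [ 1.11700522e-04,  1.93720815e-03, -9.99998117e-01]]), 'wrist_force': array([ 0.11946556, -0.05267053, -0.34097111]), 'moment': array([ 0.01378316,  0.00463607, -0.03739223]), 'width': 0.08536266193782147}
scene [[403.035311038416, 0.0, 323.08701285263777], [0.0, 403.035311038416, 201.6331647749075], [0.0, 0.0, 1.0]] [[-0.42313367  0.90586104 -0.01933054]
 [ 0.68727544  0.30698226 -0.65834213]
 [-0.59043236 -0.29185212 -0.75247058]] [ 0.22167826 -0.33236013  1.27253579] None
top [[437.1234746860366, 0.0, 321.1636745147551], [0.0, 437.1234746860366, 204.36951566860702], [0.0, 0.0, 1.0]] [[ 0.02223624 -0.99933525  0.02888943]
 [-0.9939071  -0.02521728 -0.10729759]
 [ 0.10795478 -0.02632751 -0.99380714]] [-0.03765372  0.51562105  1.29460107] None
wrist [[352.1203907477903, 0.0, 317.5546068054787], [0.0, 352.1203907477903, 200.7198841505358], [0.0, 0.0, 1.0]] None None [[ 3.78679743e-04 -9.63628922e-01 -2.67243628e-01  6.72014883e-02]
 [ 9.99999633e-01  1.59464185e-04  8.41985662e-04  1.00030228e-03]
 [-7.68745949e-04 -2.67243849e-01  9.63628629e-01 -6.99734413e-02]
 [ 0.00000000e+00  0.00000000e+00  0.00000000e+00  1.00000000e+00]]
```

View pics/top0.png

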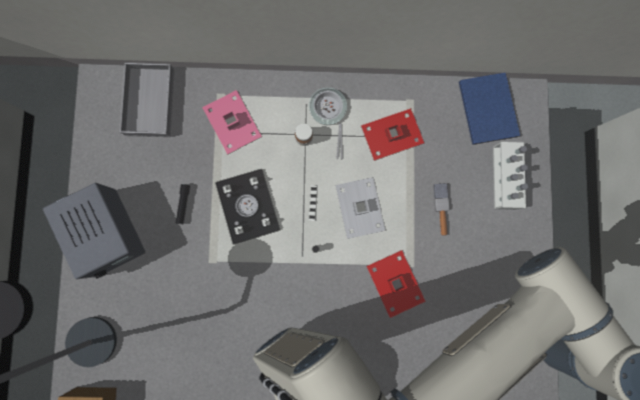

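View pics/scene0.png

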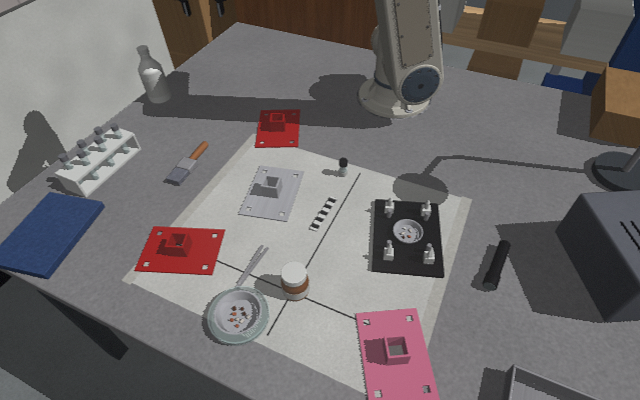

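View pics/wrist0.png

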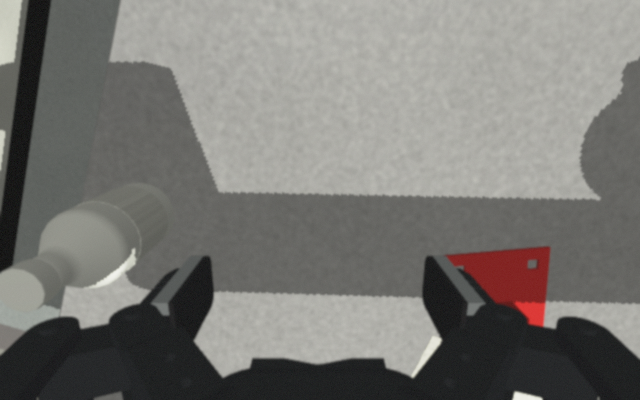

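```bash
cat > h.py <<'E'
import numpy as np,cv2
def load(n): 
    return dict(np.load(n))
def pt(c,u,v,z=None):
    K,R,t=c["K"],c["R"],c["t"]
    r=R.T@np.linalg.solve(K,[u,v,1.]); o=-R.T@t
    if z is None: return o+r*c["z_map"][int(round(v)),int(round(u))]
    return o+r*(z-o[2])/r[2]
def pts(c):
    v,u=np.mgrid[0:400,0:640]; d=c["z_map"]
    P=np.stack([u,v,np.ones_like(u)],-1)@np.linalg.inv(c["K"]).T*d[...,None]
    return (P-c["t"])@c["R"]
def proj(c,X):
    p=(np.asarray(X)@c["R"].T+c["t"])@c["K"].T
    return p[...,:2]/p[...,2:]
E
python3 - <<'E'
from h import *
c=load("top0.npz");P=pts(c)
im=c["image"][:,:,::-1]
for k,(x,y,w) in dict(a=(210,160,80),b=(325,165,70)).items():
    cv2.imwrite(f"pics/top_{k}.png",cv2.resize(im[y:y+w,x:x+w],None,fx=7,fy=7,interpolation=cv2.INTER_CUBIC))
for u,v in [(361,215),(248,206),(250,258),(230,310),(361,190),(304,133),(314,202),(320,247),(340,140),(183,203),(330,105),(443,207)]: print(u,v,P[v,u].round(4))
# height map classes
s=load("scene0.npz");Q=pts(s)
print(Q[188,420],Q[150,480])
E
```

```text
361 215 [ 0.4894 -0.1499  0.0009]
248 206 [0.5076 0.1972 0.011 ]
250 258 [0.3503 0.1859 0.0038]
230 310 [0.1948 0.2394 0.0029]
361 190 [ 0.5668 -0.1484  0.0052]
304 133 [0.7239 0.0316 0.0718]
314 202 [ 0.5256 -0.0038  0.0053]
320 247 [ 3.882e-01 -2.550e-02  1.000e-04]
340 140 [ 0.723  -0.0805  0.0059]
183 203 [0.5104 0.3903 0.0244]
330 105 [ 0.8341 -0.0467  0.0085]
443 207 [ 0.5182 -0.3984  0.0239]
[0.35266355 0.18754992 0.00254678] [ 0.14401764  0.29630959 -0.00180917]
```

View pics/top_a.png

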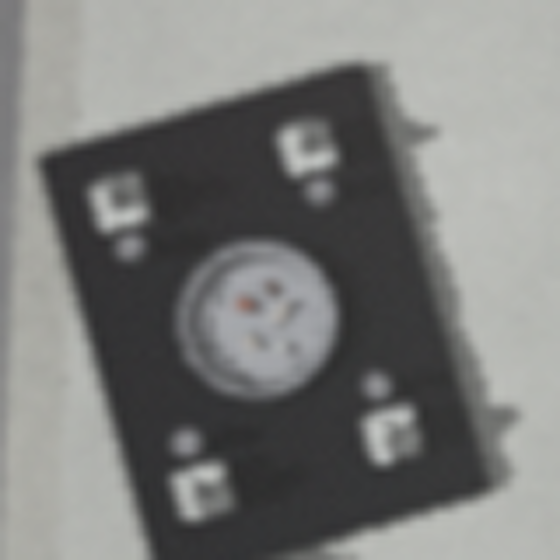

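View pics/top_b.png

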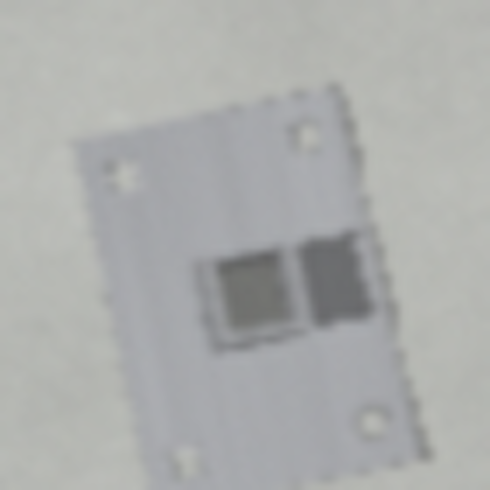

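```bash
python3 - <<'E'
from h import *
c=load("top0.npz")
def f(pl,off,z):
    W=np.array([pt(c,(x+.5)/7-.5+off[0],(y+.5)/7-.5+off[1],z) for x,y in pl])
    ctr=W.mean(0); a=(W[0]+W[1]-W[2]-W[3])[:2]; b=(W[0]+W[3]-W[1]-W[2])[:2]
    print(ctr.round(4),"x-axis ang",np.arctan2(a[1],a[0]),"len",np.hypot(*a)/2,"y ang",np.arctan2(b[1],b[0]),np.hypot(*b)/2)
f([(123,177),(306,136),(373,421),(186,462)],(325,165),.004)
f([(118,205),(308,149),(391,436),(201,491)],(210,160),.032)
E
```

```text
[ 0.5133 -0.1457  0.004 ] x-axis ang 0.23709157315899465 len 0.1292601487477426 y ang 1.8139385969244433 0.0840699465067311
[0.5077 0.2006 0.032 ] x-axis ang 0.31868660827453366 len 0.1290758332150369 y ang 1.8843183194311661 0.08422244989589132
```

Call:
servo_tool:
  increments: "-3 1.6 0 0.01;-6 3.3 0 0.02;-9 5 0.5 0.03;-12 6.6 1 0.04;-15 8.2 1.5 0.05;-18 9.9 2 0.06;-21 11.5 2.5 0.07;-24 13.1 3 0.08;-27 14.8 3.5 0.09;-30 16.4 4.5 0.1;-33 18.1 5 0.11;-36 19.7 6 0.11;-39 21.4 7 0.11;-41.5 22.8 8 0.11;-43 23.5 8.3 0.11;-43.2 23.7 8.3 0.11;-43.2 23.7 8.3 0.11;-43.2 23.7 8.3 0.11"
  fingers: -1

```text
time: 1.65
position: [0.5127, -0.1462, 0.2209]
tool_rot: [[-0.971, -0.237, -0.0], [-0.237, 0.971, 0.001], [0.0, 0.001, -1.0]]
wrist_force: [-0.6, 0.1, -0.3]
width: 0.0852
```

```bash
python3 - <<'E'
from cell import env, read_camera
import cv2,numpy as np
s=env.read_state()
c=read_camera("wrist");cv2.imwrite("pics/wrist1.png",c["image"][:,:,::-1])
T=np.eye(4);T[:3,:3]=s["tool_rot"];T[:3,3]=s["position"]
M=np.linalg.inv(T@c["T_tool_cam"]);np.savez("w1.npz",image=c["image"],z_map=c["z_map"],K=c["K"],R=M[:3,:3],t=M[:3,3])
print(s["time"],s["qpos"],s["position"],s["tool_rot"],s["wrist_force"])
E
```

```text
1.65 [ 1.54008774e-02  2.62707676e-01 -9.54528675e-02 -1.08541147e-03
 -1.21310668e+00 -1.34622403e+00] [ 0.5127081  -0.14622707  0.22087691] [[-9.71434603e-01 -2.37306924e-01 -4.86300277e-04]
 [-2.37307308e-01  9.71434106e-01  1.00934418e-03]
 [ 2.32884314e-04  1.09591447e-03 -9.99999372e-01]] [-0.61815253  0.12043909 -0.31603004]
```

View pics/wrist1.png

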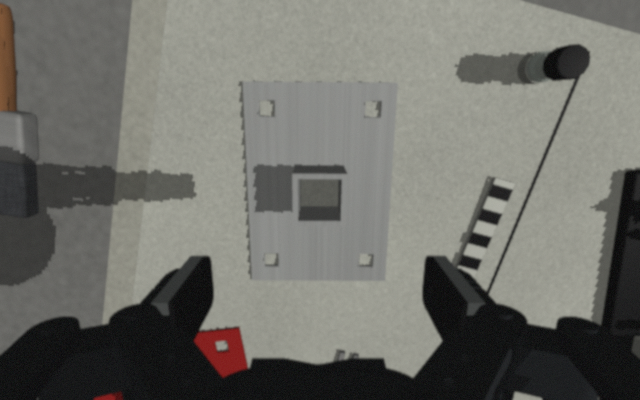

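```bash
python3 - <<'E'
from h import *
c=load("w1.npz")
W=np.array([pt(c,u,v,.004) for u,v in [(365,260),(270,260),(266,108),(372,108)]])
print(W.round(4),W.mean(0))
a=(W[0]+W[1]-W[2]-W[3])[:2];b=(W[0]+W[3]-W[1]-W[2])[:2];print(np.arctan2(a[1],a[0]),np.hypot(*a)/2,np.arctan2(b[1],b[0])-np.pi/2,np.hypot(*b)/2)
H=np.array([pt(c,u,v,.04) for u,v in [(292,172),(346,172)]]);print(H)
P=pts(c)
m=(abs(P[...,2]-.04)<.006)&(abs(P[...,0]-.513)<.05)&(abs(P[...,1]+.146)<.05)
q=P[m];print(m.sum(),(q.max(0)+q.min(0))/2); print(cv2.minAreaRect((q[:,:2]*1000).astype(np.float32)))
E
```

```text
[[ 0.5672 -0.088   0.004 ]
 [ 0.5871 -0.1698  0.004 ]
 [ 0.4602 -0.1993  0.004 ]
 [ 0.4403 -0.1182  0.004 ]] [ 0.51370165 -0.14384239  0.004     ]
0.23086493480075745 0.13035343746852293 0.2395341824378543 0.08387811519587172
[[ 0.49794602 -0.16735464  0.04      ]
 [ 0.48868044 -0.12943052  0.04      ]]
1243 [ 0.51331338 -0.14350489  0.03817594]
((513.5109252929688, -143.3933868408203), (40.58512878417969, 40.03710174560547), 13.408194541931152)
```

Call:
servo_tool:
  increments: "-0.1 0.1 3 0;-0.1 0.1 6 0;-0.1 0.1 9 0;-0.1 0.1 11 0;-0.1 0.1 12.5 0;-0.1 0.1 13.5 0;-0.1 0.1 13.9 0;-0.1 0.1 13.9 0;-0.1 0.1 13.9 0"

```text
time: 2.45
position: [0.5138, -0.1455, 0.0831]
tool_rot: [[-0.972, -0.236, 0.002], [-0.236, 0.972, 0.001], [-0.002, 0.0, -1.0]]
wrist_force: [-0.4, -0.7, -0.1]
width: 0.0853
```

Call:
servo_tool:
  increments: "0 0 0 0;0 0 0 0;0 0 0 0;0 0 0 0;0 0 0 0;0 0 0 0;0 0 0 0;0 0 0 0;0 0 0 0;0 0 0 0"
  fingers: 1

```text
time: 3.28
position: [0.5144, -0.1455, 0.0839]
tool_rot: [[-0.972, -0.237, 0.003], [-0.237, 0.972, 0.001], [-0.003, -0.0, -1.0]]
wrist_force: [-1.1, 0.8, 5.1]
width: 0.0391
```

Call:
servo_tool:
  increments: "0 0 -0.3 0;0 0 -1 0;0 0 -2 0;0 0 -3.5 0;0 0 -5 0;0 0 -6.5 0;0 0 -8 0;0 0 -9 0;0 0 -10 0;0 0 -10 0;0 0 -10 0;0 0 -10 0"

```text
time: 4.28
position: [0.5135, -0.1454, 0.183]
tool_rot: [[-0.972, -0.237, 0.001], [-0.237, 0.972, 0.001], [-0.002, 0.001, -1.0]]
wrist_force: [-0.2, 0.3, -2.5]
width: 0.0386
```

```bash
cat > snap.py <<'E'
import sys
from cell import env, read_camera
from h import *
def snap(n,tag):
    s=env.read_state();c=read_camera(n)
    cv2.imwrite(f"pics/{n}{tag}.png",c["image"][:,:,::-1])
    if n=="wrist":
        T=np.eye(4);T[:3,:3]=s["tool_rot"];T[:3,3]=s["position"]
        M=np.linalg.inv(T@c["T_tool_cam"]);c["R"],c["t"]=M[:3,:3],M[:3,3]
    np.savez(f"{n}{tag}.npz",**c)
    print(s["time"],s["position"],s["tool_rot"].round(4).tolist(),s["wrist_force"].round(2),s["moment"].round(3),s["width"])
    return c
if __name__=="__main__":
    for n in sys.argv[2:]: snap(n,sys.argv[1])
E
python3 snap.py 2 wrist scene
```

```text
4.2833 [ 0.5135181  -0.14543822  0.1829916 ] [[-0.9716, -0.2365, 0.0015], [-0.2365, 0.9716, 0.001], [-0.0017, 0.0006, -1.0]] [-0.19  0.28 -2.48] [-0.041  0.083  0.017] 0.03864650450365907
4.3333 [ 0.51346024 -0.14548882  0.18281576] [[-0.9716, -0.2366, 0.001], [-0.2366, 0.9716, 0.0009], [-0.0012, 0.0006, -1.0]] [ 0.26 -0.25 -2.67] [-0.045  0.036  0.027] 0.03919245129869696
```

View pics/wrist2.png

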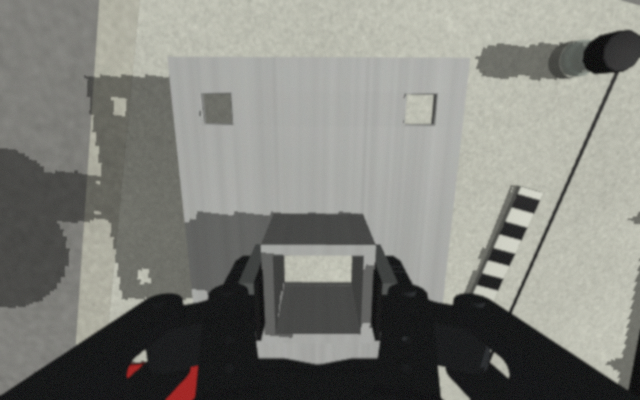

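View pics/scene2.png

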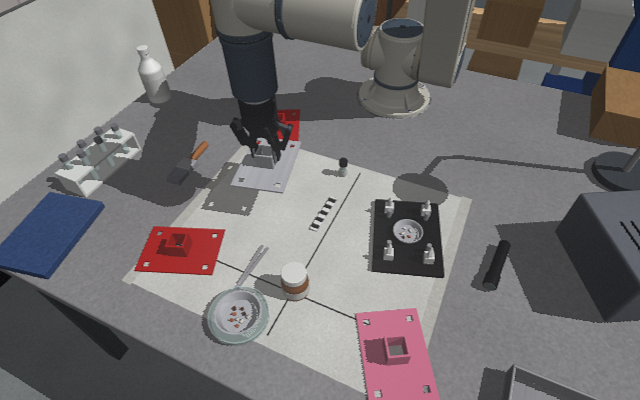

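```bash
cat > plate.py <<'E'
import sys
from snap import *
def fit(c,s,poly,z0=None):
    K=c["K"];T=c["T_tool_cam"]
    m=np.zeros((400,640),np.uint8);cv2.fillPoly(m,[np.array(poly)],1)
    v,u=np.nonzero(m&(c["z_map"]>0));d=c["z_map"][v,u]
    P=(np.linalg.inv(K)@np.array([u,v,np.ones_like(u)]))*d
    P=(T[:3,:3]@P).T+T[:3,3]
    A=np.c_[P[:,:2],np.ones(len(P))];k,*_=np.linalg.lstsq(A,P[:,2],rcond=None)
    r=P[:,2]-A@k
    g=abs(r)<.004;k,*_=np.linalg.lstsq(A[g],P[g,2],rcond=None)
    print("plate top in tool frame z = %.4f x + %.4f y + %.4f"%tuple(k),"rms",np.std((P[:,2]-A@k)[g]),g.mean())
    return k
def tool_pt(c,k,u,v):
    r=c["T_tool_cam"][:3,:3]@np.linalg.solve(c["K"],[u,v,1.]);o=c["T_tool_cam"][:3,3]
    s=(k[0]*o[0]+k[1]*o[1]+k[2]-o[2])/(r[2]-k[0]*r[0]-k[1]*r[1]);return o+s*r
if __name__=="__main__":
    c=load(sys.argv[1]+".npz")
    k=fit(c,None,[(180,65),(460,65),(445,205),(190,205)])
    for u,v in [(217,109),(420,109),(169,57),(468,57)]: print(tool_pt(c,k,u,v).round(4))
    im=c["image"][:,:,::-1]; cv2.imwrite("pics/z.png",cv2.resize(im[40:220,160:480],None,fx=2.5,fy=2.5,interpolation=cv2.INTER_CUBIC))
E
python3 plate.py wrist2
```

```text
plate top in tool frame z = 0.0187 x + -0.0005 y + 0.0792 rms 0.0006172745688280572 0.462421767264241
[ 0.0649 -0.0404  0.0805]
[0.065  0.0435 0.0804]
[ 0.085  -0.0581  0.0808]
[0.0851 0.0612 0.0808]
```

View pics/z.png

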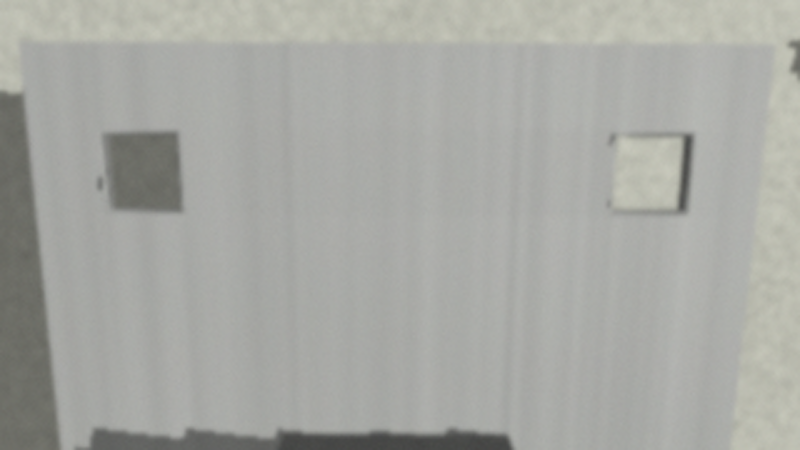

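```bash
python3 - <<'E'
from snap import *
c=load("wrist2.npz")
P=pts(c)
for v in range(60,215,20): print(v,P[v,185+0:470:40,2].round(4) if 0 else [round(float(P[v,u,2]),4) for u in range(190,450,30)])
w=load("wrist1.npz") if 0 else load("w1.npz");Q=pts(w)
for r in [(slice(10,60),slice(170,440)),(slice(300,340),slice(260,400)),(slice(100,260),slice(210,235)),(slice(100,260),slice(400,440))]:
    print("bench",np.median(Q[r][...,2]))
for r in [(slice(85,98),slice(280,360)),(slice(265,277),slice(280,360))]: print("plate",np.median(Q[r][...,2]))
E
```

```text
60 [0.1034, 0.1031, 0.103, 0.1042, 0.1026, 0.1044, 0.1028, 0.1037, 0.1029]
80 [0.1035, 0.1035, 0.1023, 0.1024, 0.1028, 0.103, 0.1033, 0.1028, 0.1027]
100 [0.1028, 0.0004, 0.1027, 0.1026, 0.1028, 0.103, 0.1041, 0.103, 0.0008]
120 [0.1027, 0.0009, 0.104, 0.1019, 0.1017, 0.1027, 0.103, 0.1018, 0.0003]
140 [0.1025, 0.1023, 0.103, 0.103, 0.1041, 0.104, 0.1031, 0.1038, 0.1031]
160 [0.1033, 0.1033, 0.1025, 0.1037, 0.1029, 0.1035, 0.1024, 0.1027, 0.1027]
180 [0.1026, 0.1036, 0.1048, 0.1026, 0.1031, 0.1039, 0.1034, 0.1022, 0.1031]
200 [0.1023, 0.1038, 0.1039, 0.103, 0.1021, 0.1029, 0.1025, 0.1029, 0.1028]
bench 0.0005587871398171848
bench 0.0004554367612182765
bench 0.0004578776598723961
bench 0.0005674354753204757
plate 0.00395883242819579
plate 0.003899620346508461
```

Call:
servo_tool:
  increments: "-0.2 1 -0.5 -0.005;-0.7 3 -1 -0.01;-1.3 6 -1.5 -0.015;-2 9 -2 -0.02;-2.7 12 -2 -0.03;-3.4 15 -2 -0.04;-4 18 -2 -0.05;-4.7 21 -2 -0.06;-5.4 24 -2 -0.07;-6.1 27 -2 -0.08;-6.7 29.5 -2 -0.08;-7.1 31.5 -2 -0.08;-7.4 33 -2 -0.08;-7.6 33.7 -2 -0.08;-7.63 33.77 -2 -0.08;-7.63 33.77 -2 -0.08;-7.63 33.77 -2 -0.08"

```text
time: 5.8
position: [0.5077, 0.1998, 0.203]
tool_rot: [[-0.95, -0.313, 0.001], [-0.313, 0.95, 0.0], [-0.001, 0.0, -1.0]]
wrist_force: [0.1, 0.8, -1.6]
width: 0.039
```

```bash
python3 snap.py 3 wrist top scene
```

```text
5.8 [0.5076735 0.1997891 0.2030317] [[-0.9498, -0.3128, 0.0006], [-0.3128, 0.9498, 0.0004], [-0.0007, 0.0002, -1.0]] [ 0.11  0.84 -1.63] [-0.065 -0.013 -0.025] 0.03900213671011269
5.85 [0.50770966 0.19964106 0.2030531 ] [[-0.9499, -0.3125, 0.0007], [-0.3125, 0.9499, 0.0005], [-0.0008, 0.0002, -1.0]] [-0.24 -0.39 -2.4 ] [-0.033  0.03  -0.05 ] 0.03931347673640074
5.9 [0.50775951 0.1996251  0.2031168 ] [[-0.95, -0.3123, 0.0008], [-0.3123, 0.95, 0.0006], [-0.0009, 0.0003, -1.0]] [-0.32 -0.07 -1.8 ] [-0.032  0.004  0.005] 0.03928279112993068
```

View pics/wrist3.png

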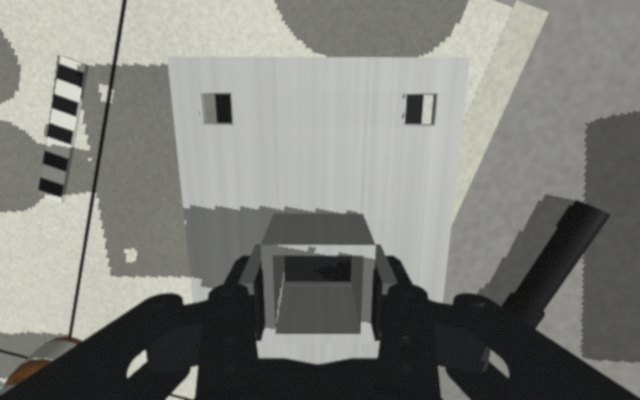

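View pics/top3.png

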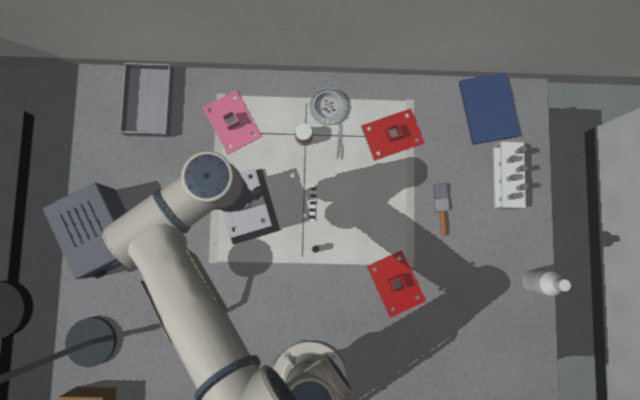

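View pics/scene3.png

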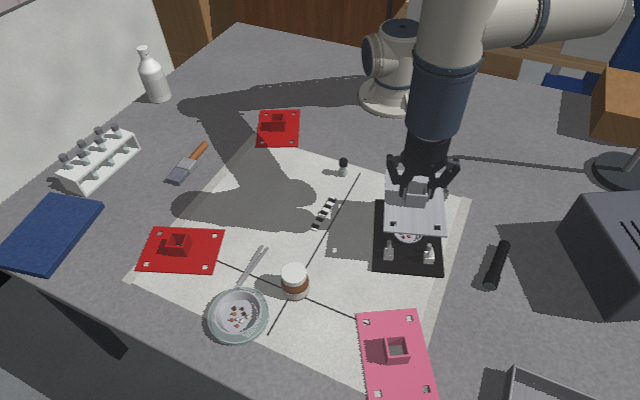

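Call:
servo_tool:
  increments: "0 0.1 1 0;0 0.1 2 0;0 0.1 3 0;0 0.1 4 0;0 0.1 4.6 0;0 0.1 5 0;0 0.1 5 0;0 0.1 5 0;0 0.1 5 0"

```text
time: 6.7
position: [0.5078, 0.2009, 0.1536]
tool_rot: [[-0.95, -0.313, 0.002], [-0.313, 0.95, 0.001], [-0.002, 0.0, -1.0]]
wrist_force: [0.4, -0.2, -1.5]
width: 0.0387
```

```bash
python3 snap.py 4 wrist scene; python3 - <<'E'
from h import *
im=load("wrist4.npz")["image"][:,:,::-1]; a=im[85:135,190:450]
cv2.imwrite("pics/z4.png",cv2.resize(np.vstack([a[:,:60],a[:,200:]]),None,fx=6,fy=6,interpolation=cv2.INTER_CUBIC))
im=load("scene4.npz")["image"][:,:,::-1];cv2.imwrite("pics/s4.png",cv2.resize(im[150:290,350:470],None,fx=4,fy=4,interpolation=cv2.INTER_CUBIC))
E
```

```text
6.7 [0.50784775 0.20092875 0.15364682] [[-0.9499, -0.3125, 0.0019], [-0.3125, 0.9499, 0.0011], [-0.0021, 0.0005, -1.0]] [ 0.39 -0.16 -1.52] [-0.026  0.002 -0.037] 0.038724305506490926
6.75 [0.50785426 0.20093025 0.15374843] [[-0.9499, -0.3125, 0.002], [-0.3125, 0.9499, 0.0012], [-0.0023, 0.0006, -1.0]] [ 0.    0.02 -1.99] [0.018 0.017 0.02 ] 0.039078001462918247
```

View pics/z4.png

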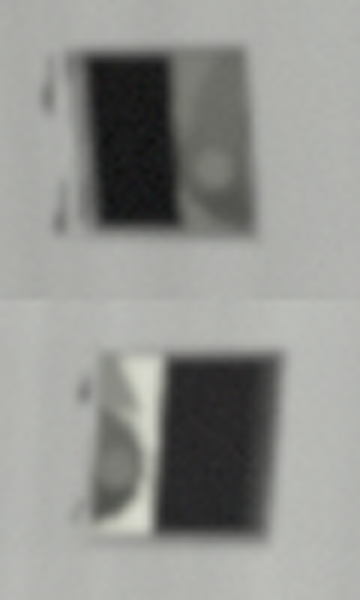

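View pics/s4.png

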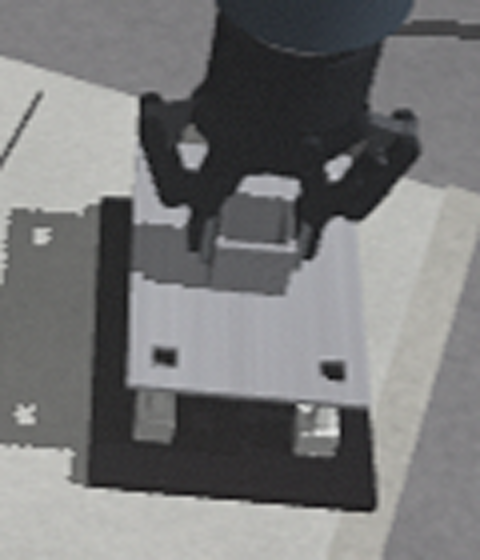

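```bash
cat > tip.py <<'E'
from plate import *
def at(c,u,v,z): return tool_pt(c,(0,0,z),u,v)
E
python3 - <<'E'
from tip import *
c=load("wrist4.npz")
h=[at(c,217,109,.080),at(c,420.5,109,.080)]
t=[at(c,225.1,112.6,.0956),at(c,409.1,112.1,.0956)]
print(np.round(h,4),np.round(t,4));d=np.array(t)-h;print(d.round(4),d.mean(0)); print("yaw",(d[1,0]-d[0,0])/.084)
E
```

```text
[[ 0.0649 -0.0403  0.08  ]
 [ 0.0649  0.0436  0.08  ]] [[ 0.063  -0.041   0.0956]
 [ 0.0633  0.0429  0.0956]]
[[-0.0018 -0.0007  0.0156]
 [-0.0016 -0.0007  0.0156]] [-0.00172421 -0.00069626  0.0156    ]
yaw 0.002628172722035803
```

Call:
servo_tool:
  increments: "-0.1 -0.05 0.4 0;-0.16 -0.06 0.7 0;-0.16 -0.06 0.8 0;-0.16 -0.06 0.8 0;-0.16 -0.06 0.8 0"

```text
time: 7.22
position: [0.5095, 0.2008, 0.1456]
tool_rot: [[-0.95, -0.312, 0.002], [-0.312, 0.95, 0.001], [-0.002, 0.0, -1.0]]
wrist_force: [0.4, 0.2, -1.8]
width: 0.0389
```

```bash
python3 snap.py 5 wrist; python3 - <<'E'
from h import *
im=load("wrist5.npz")["image"][:,:,::-1]; a=im[85:135,190:450]
cv2.imwrite("pics/z5.png",cv2.resize(np.vstack([a[:,:60],a[:,200:]]),None,fx=6,fy=6,interpolation=cv2.INTER_CUBIC))
E
```

```text
7.2167 [0.50952556 0.20078419 0.14564836] [[-0.9499, -0.3125, 0.0018], [-0.3125, 0.9499, 0.0011], [-0.002, 0.0005, -1.0]] [ 0.36  0.23 -1.83] [ 0.017 -0.011  0.008] 0.038910258161492496
```

View pics/z5.png

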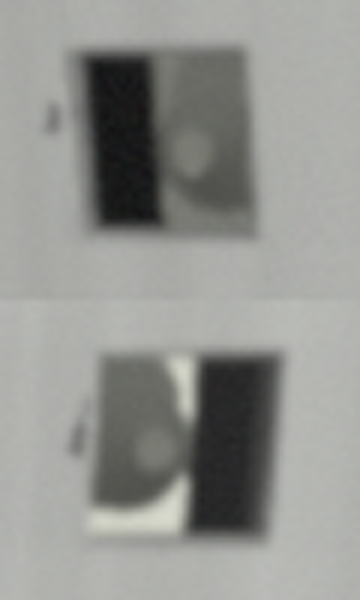

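```bash
python3 - <<'E'
from tip import *
c=load("wrist5.npz")
h=[at(c,217,109,.080),at(c,420.5,109,.080)]
t=[at(c,221.8,109.9,.0876),at(c,415.4,109.6,.0876)]
d=np.array(t)-h;print(d.round(4),d.mean(0)); print("yaw",(d[1,0]-d[0,0])/.084)
E
```

```text
[[-0.0005 -0.      0.0076]
 [-0.0004 -0.      0.0076]] [-4.33823998e-04 -3.88847272e-05  7.60000000e-03]
yaw 0.0014972197047885285
```

Call:
servo_tool:
  increments: "-0.04 0 0.15 0;-0.04 0 0.3 0;-0.04 0 0.45 0;-0.04 0 0.6 0;-0.04 0 0.75 0;-0.04 0 0.9 0;-0.04 0 1.0 0;-0.04 0 1.0 0"

```text
time: 7.93
position: [0.5099, 0.2009, 0.1354]
tool_rot: [[-0.95, -0.312, 0.002], [-0.312, 0.95, 0.001], [-0.002, 0.0, -1.0]]
wrist_force: [-0.8, 0.0, -2.1]
width: 0.0392
```

```bash
python3 snap.py 6 wrist; python3 - <<'E'
from h import *
im=load("wrist6.npz")["image"][:,:,::-1]; a=im[85:135,190:450]
cv2.imwrite("pics/z6.png",cv2.resize(np.vstack([a[:,:60],a[:,200:]]),None,fx=6,fy=6,interpolation=cv2.INTER_CUBIC))
E
```

```text
7.9333 [0.50985227 0.20088036 0.13543937] [[-0.9499, -0.3124, 0.0015], [-0.3124, 0.9499, 0.001], [-0.0018, 0.0004, -1.0]] [-0.78  0.01 -2.13] [0.028 0.014 0.007] 0.03916681205605991
```

View pics/z6.png

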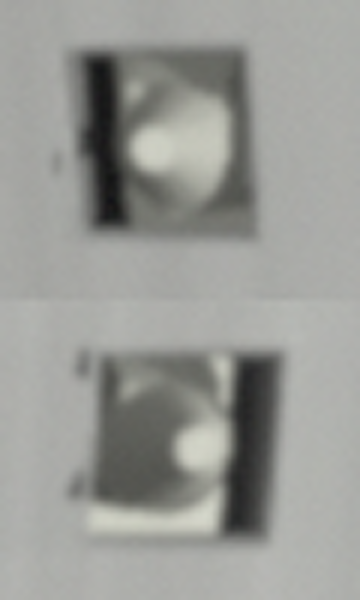

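Call:
servo_tool:
  increments: "0 0 0.05 0;0 0 0.1 0;0 0 0.15 0;0 0 0.2 0;0 0 0.25 0;0 0 0.3 0;0 0 0.3 0;0 0 0.3 0"

```text
time: 8.65
position: [0.5099, 0.201, 0.1326]
tool_rot: [[-0.95, -0.313, 0.002], [-0.313, 0.95, 0.001], [-0.002, 0.0, -1.0]]
wrist_force: [0.0, 0.1, -2.2]
width: 0.0389
```

Call:
servo_tool:
  increments: "0 0 0.05 0;0 0 0.1 0;0 0 0.15 0;0 0 0.2 0;0 0 0.25 0;0 0 0.3 0;0 0 0.3 0;0 0 0.3 0"

```text
time: 9.32
position: [0.5101, 0.201, 0.1298]
tool_rot: [[-0.95, -0.313, 0.002], [-0.313, 0.95, 0.001], [-0.002, 0.0, -1.0]]
wrist_force: [-0.3, -0.5, -0.1]
width: 0.0387
```

Call:
servo_tool:
  increments: "0 0 0.04 0;0 0 0.08 0;0 0 0.12 0;0 0 0.16 0;0 0 0.2 0;0 0 0.24 0;0 0 0.28 0;0 0 0.3 0;0 0 0.3 0"

```text
time: 10.07
position: [0.5103, 0.2011, 0.127]
tool_rot: [[-0.95, -0.313, 0.003], [-0.313, 0.95, 0.001], [-0.003, 0.0, -1.0]]
wrist_force: [-1.1, -0.6, 4.0]
width: 0.0393
```

Call:
servo_tool:
  increments: "0 0 0.04 0;0 0 0.08 0;0 0 0.12 0;0 0 0.16 0;0 0 0.2 0;0 0 0.24 0;0 0 0.28 0;0 0 0.3 0;0 0 0.3 0"

```text
time: 10.82
position: [0.5105, 0.2011, 0.1246]
tool_rot: [[-0.95, -0.313, 0.004], [-0.313, 0.95, 0.002], [-0.004, 0.0, -1.0]]
wrist_force: [-0.9, -0.9, 6.7]
width: 0.0391
```

```bash
python3 snap.py 7 wrist scene; python3 - <<'E'
from h import *
im=load("scene7.npz")["image"][:,:,::-1];cv2.imwrite("pics/s7.png",cv2.resize(im[150:290,350:470],None,fx=4,fy=4,interpolation=cv2.INTER_CUBIC))
E
```

```text
10.8167 [0.51051704 0.20114906 0.12455813] [[-0.9498, -0.3129, 0.0035], [-0.3129, 0.9498, 0.0016], [-0.0038, 0.0004, -1.0]] [-0.9  -0.86  6.71] [-0.16   0.584 -0.033] 0.0391122684512581
10.8667 [0.51050704 0.20114608 0.12452284] [[-0.9498, -0.3129, 0.0035], [-0.3129, 0.9498, 0.0015], [-0.0038, 0.0004, -1.0]] [-1.45 -0.81  6.94] [-0.165  0.481  0.022] 0.039324071576210665
```

View pics/wrist7.png

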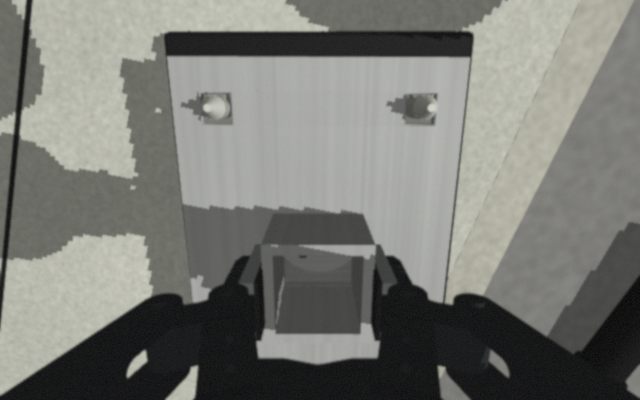

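View pics/s7.png

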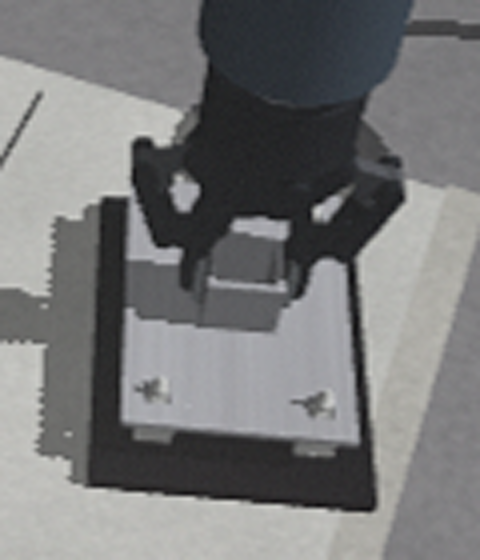

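Call:
servo_tool:
  increments: "0.03 0 0.02 0;0.06 0 0.04 0;0.08 0 0.06 0;0.08 0 0.08 0;0.08 0 0.1 0;0.08 0 0.12 0;0.08 0 0.14 0;0.08 0 0.16 0;0.08 0 0.18 0;0.08 0 0.2 0;0.08 0 0.2 0"

```text
time: 11.83
position: [0.5103, 0.2011, 0.1234]
tool_rot: [[-0.95, -0.313, 0.005], [-0.313, 0.95, 0.002], [-0.006, 0.0, -1.0]]
wrist_force: [-1.6, -0.6, 8.5]
width: 0.0388
```

```bash
python3 snap.py 8 wrist
```

```text
11.8333 [0.51031422 0.20109033 0.12342875] [[-0.9496, -0.3133, 0.0051], [-0.3133, 0.9496, 0.0021], [-0.0055, 0.0004, -1.0]] [-1.55 -0.55  8.46] [-0.157  0.497 -0.024] 0.03884161379978693
```

Call:
servo_tool:
  increments: "0.03 0 0.04 0;0.06 0 0.08 0;0.06 0 0.12 0;0.06 0 0.16 0;0.06 0 0.2 0;0.06 0 0.24 0;0.06 0 0.28 0;0.06 0 0.32 0;0.06 0 0.36 0;0.06 0 0.4 0;0.06 0 0.44 0;0.06 0 0.48 0;0.06 0 0.5 0;0.06 0 0.5 0"

```text
time: 13.05
position: [0.5098, 0.201, 0.1194]
tool_rot: [[-0.95, -0.314, 0.006], [-0.314, 0.95, 0.002], [-0.006, 0.0, -1.0]]
wrist_force: [-3.9, -0.1, 10.5]
width: 0.0391
```

```bash
python3 snap.py 9 wrist scene
```

```text
13.05 [0.50979374 0.20101025 0.11941634] [[-0.9496, -0.3135, 0.0057], [-0.3135, 0.9496, 0.0023], [-0.0062, 0.0004, -1.0]] [-3.91 -0.12 10.53] [-0.109  1.441 -0.055] 0.03905264797924182
13.1 [0.50978952 0.20102583 0.11940879] [[-0.9496, -0.3136, 0.0057], [-0.3135, 0.9496, 0.0023], [-0.0061, 0.0004, -1.0]] [-4.48 -1.23 10.88] [-0.123  1.361 -0.053] 0.03885893276611572
```

View pics/wrist9.png

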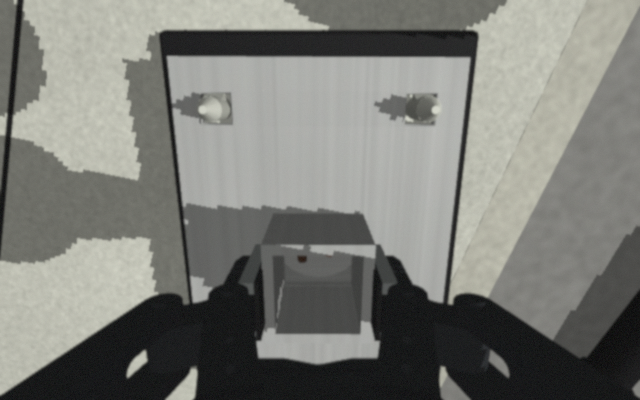

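Call:
servo_tool:
  increments: "0.03 0 0 0;0.06 0 0 0;0.09 0 0 0;0.12 0 0 0;0.12 0 0 0"

```text
time: 13.57
position: [0.5095, 0.2009, 0.1197]
tool_rot: [[-0.949, -0.314, 0.008], [-0.314, 0.95, 0.003], [-0.008, 0.0, -1.0]]
wrist_force: [3.9, 0.5, 4.1]
width: 0.0388
```

```bash
python3 snap.py 10 wrist;  python3 - <<'E'
from h import *
im=load("wrist10.npz")["image"][:,:,::-1]; a=im[85:135,190:450]
cv2.imwrite("pics/z10.png",cv2.resize(np.vstack([a[:,:60],a[:,200:]]),None,fx=6,fy=6,interpolation=cv2.INTER_CUBIC))
E
```

```text
13.5667 [0.50951374 0.20094819 0.11970503] [[-0.9495, -0.3137, 0.0077], [-0.3137, 0.9495, 0.003], [-0.0083, 0.0005, -1.0]] [3.92 0.46 4.1 ] [ 0.084 -1.345 -0.04 ] 0.038775699843483835
```

View pics/z10.png

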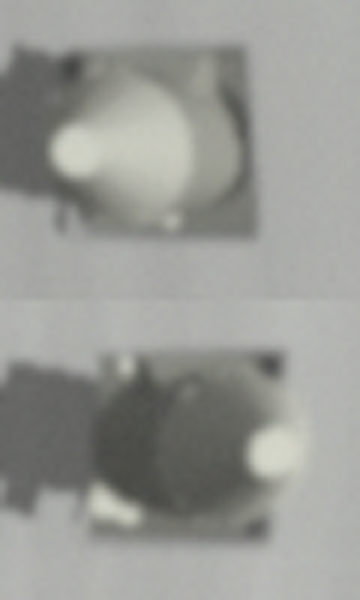

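Call:
servo_tool:
  increments: "-0.03 0 0.04 0;-0.06 0 0.08 0;-0.06 0 0.12 0;-0.06 0 0.16 0;-0.06 0 0.2 0;-0.06 0 0.24 0;-0.06 0 0.28 0;-0.06 0 0.32 0;-0.06 0 0.36 0;-0.06 0 0.4 0;-0.06 0 0.44 0;-0.06 0 0.48 0;-0.06 0 0.52 0;-0.06 0 0.56 0;-0.06 0 0.6 0;-0.06 0 0.6 0"

```text
time: 14.95
position: [0.5097, 0.201, 0.1158]
tool_rot: [[-0.949, -0.314, 0.008], [-0.314, 0.949, 0.003], [-0.008, 0.0, -1.0]]
wrist_force: [-6.0, -1.2, 22.0]
width: 0.0391
```

```bash
python3 snap.py 11 wrist scene;  python3 - <<'E'
from h import *
im=load("wrist11.npz")["image"][:,:,::-1]; a=im[85:135,190:450]
cv2.imwrite("pics/z11.png",cv2.resize(np.vstack([a[:,:60],a[:,200:]]),None,fx=6,fy=6,interpolation=cv2.INTER_CUBIC))
E
```

```text
14.95 [0.50969465 0.20100962 0.1158485 ] [[-0.9493, -0.3142, 0.0077], [-0.3142, 0.9494, 0.0027], [-0.0082, 0.0002, -1.0]] [-5.96 -1.19 22.04] [-0.451  2.405 -0.108] 0.03914213340661191
15.0 [0.50971594 0.20100969 0.11585528] [[-0.9493, -0.3142, 0.0078], [-0.3142, 0.9494, 0.0028], [-0.0082, 0.0002, -1.0]] [-5.83 -0.31 20.58] [-0.47   2.385 -0.111] 0.039336709163492925
```

View pics/z11.png

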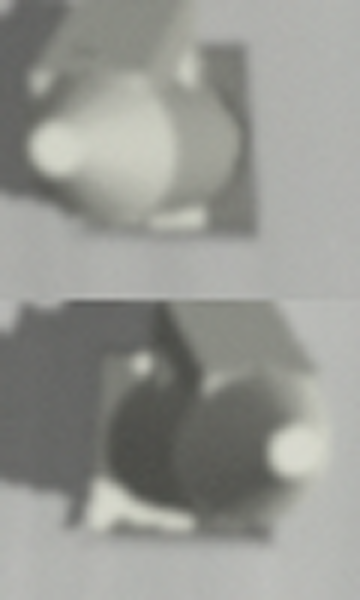

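Call:
servo_tool:
  increments: "0.02 0 0.06 0;0.04 0 0.12 0;0.05 0 0.17 0;0.05 0 0.2 0;0.05 0 0.23 0;0.05 0 0.26 0;0.05 0 0.29 0;0.05 0 0.32 0;0.05 0 0.34 0;0.05 0 0.34 0"

```text
time: 15.88
position: [0.5096, 0.201, 0.1158]
tool_rot: [[-0.949, -0.315, 0.01], [-0.315, 0.949, 0.003], [-0.011, -0.0, -1.0]]
wrist_force: [-6.8, -0.8, 26.7]
width: 0.0392
```

```bash
python3 snap.py 12 wrist scene;  python3 - <<'E'
from h import *
im=load("scene12.npz")["image"][:,:,::-1];cv2.imwrite("pics/s12.png",cv2.resize(im[180:280,360:460],None,fx=6,fy=6,interpolation=cv2.INTER_CUBIC))
for t in (2,12):
    c=load(f"wrist{t}.npz");P=pts(c)
    for r in (slice(62,85),slice(125,150),slice(180,203)): print(t,P[r,240:390,0].mean(),np.median(P[r,240:390,2]),P[r,240:390,2].mean())
E
```

```text
15.8833 [0.50959741 0.20098511 0.11577564] [[-0.9491, -0.3149, 0.01], [-0.3148, 0.9491, 0.0033], [-0.0105, -0.0, -0.9999]] [-6.76 -0.77 26.75] [-0.583  2.718 -0.201] 0.03923082310492978
15.9333 [0.50959292 0.20099981 0.11578533] [[-0.9491, -0.3148, 0.01], [-0.3148, 0.9492, 0.0034], [-0.0106, 0.0001, -0.9999]] [-6.25 -1.67 25.82] [-0.536  2.674 -0.301] 0.039021340100200294
2 0.4370025657995944 0.10315571708765212 0.10371135659080197
2 0.4615869839415313 0.10309448671703624 0.10342732846114823
2 0.4841665345507711 0.10308982354126364 0.10385707940923597
12 0.43571583132489955 0.035972808848491876 0.036832319525303844
12 0.45960312757756705 0.03593782894215927 0.03634374424604274
12 0.481660253340536 0.035941747338919305 0.03657441687977784
```

View pics/s12.png

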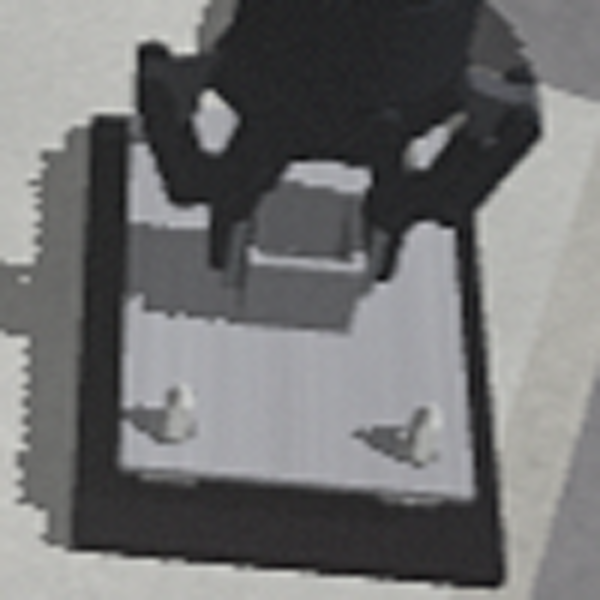

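Call:
servo_tool:
  increments: "0 0 0 0;0 0 0 0;0 0 0 0"

```text
time: 16.23
position: [0.5094, 0.2009, 0.117]
tool_rot: [[-0.949, -0.315, 0.01], [-0.315, 0.949, 0.004], [-0.011, 0.0, -1.0]]
wrist_force: [-1.7, -0.5, 13.3]
width: 0.039
```

Call:
servo_tool:
  increments: "0 0 0 0;0 0 0 0;0 0 0 0;0 0 0 0;0 0 0 0;0 0 0 0;0 0 0 0;0 0 0 0"
  fingers: -1

```text
time: 16.9
position: [0.5094, 0.2009, 0.1169]
tool_rot: [[-0.949, -0.315, 0.01], [-0.315, 0.949, 0.003], [-0.011, 0.0, -1.0]]
wrist_force: [0.1, -0.1, 0.7]
width: 0.0855
```

```bash
python3 snap.py 13 wrist scene;  python3 - <<'E'
from h import *
im=load("scene13.npz")["image"][:,:,::-1];cv2.imwrite("pics/s13.png",cv2.resize(im[180:280,360:460],None,fx=6,fy=6,interpolation=cv2.INTER_CUBIC))
for t in (2,13):
    c=load(f"wrist{t}.npz");P=pts(c)
    for r in (slice(62,85),slice(125,150),slice(180,203)): print(t,P[r,240:390,0].mean(),np.median(P[r,240:390,2]),P[r,240:390,2].mean())
E
```

```text
16.9 [0.50936764 0.2008906  0.11686523] [[-0.9492, -0.3147, 0.01], [-0.3146, 0.9492, 0.0034], [-0.0106, 0.0, -0.9999]] [ 0.07 -0.05  0.66] [-0.024  0.025  0.03 ] 0.0855096187157914
16.95 [0.50938965 0.20092191 0.11691618] [[-0.9491, -0.3147, 0.0101], [-0.3147, 0.9492, 0.0034], [-0.0106, 0.0001, -0.9999]] [ 0.18  0.49 -0.25] [0.001 0.054 0.083] 0.08559265735154963
2 0.4370025657995944 0.10315571708765212 0.10371135659080197
2 0.4615869839415313 0.10309448671703624 0.10342732846114823
2 0.4841665345507711 0.10308982354126364 0.10385707940923597
13 0.43546295338314317 0.03758736822948006 0.03789383261229249
13 0.45930103832783636 0.03755810632920702 0.038107696011872895
13 0.4813453170230618 0.037560741313453126 0.0379944732315823
```

View pics/s13.png

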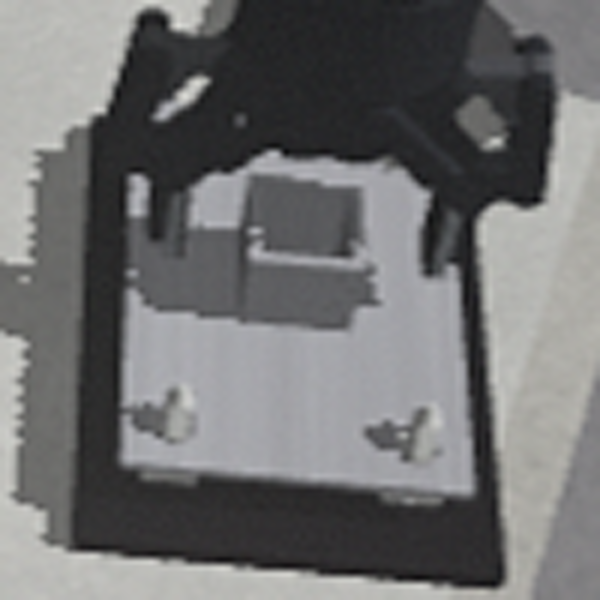

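View pics/wrist13.png

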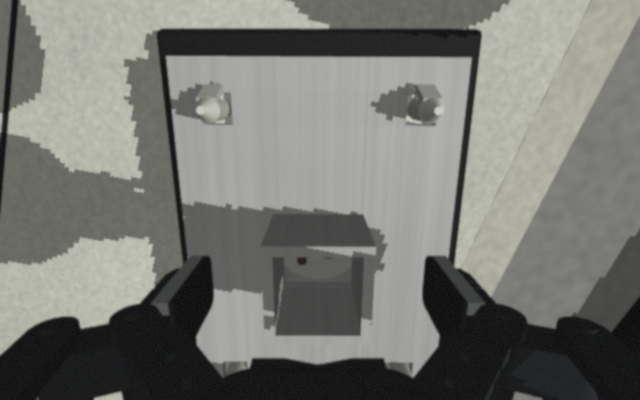

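Call:
servo_tool:
  increments: "0 0 -0.5 0;0 0 -1.5 0;0 0 -3 0;0 0 -5 0;0 0 -7 0;0 0 -9 0;0 0 -11 0;0 0 -12.5 0;0 0 -13 0;0 0 -13 0;0 0 -13 0;0 0 -13 0;0 0 -13 0"

```text
time: 18.08
position: [0.5077, 0.2002, 0.2457]
tool_rot: [[-0.949, -0.315, 0.008], [-0.315, 0.949, 0.002], [-0.008, -0.0, -1.0]]
wrist_force: [1.3, 0.1, -1.1]
width: 0.0849
```

```bash
python3 snap.py 14 wrist scene;  python3 - <<'E'
from h import *
c=load("wrist14.npz");cv2.imwrite("pics/w14.png",cv2.resize(c["image"][70:330,210:430,::-1],None,fx=2.3,fy=2.3,interpolation=cv2.INTER_CUBIC))
P=pts(c);m=(abs(P[...,2]-.0376)<.003)
A=P[m];X=np.c_[A[:,:2]-[.509,.201],np.ones(len(A))];k=np.linalg.lstsq(X,A[:,2],rcond=None)[0];print(m.sum(),k)
r=cv2.minAreaRect((A[:,:2]*1000).astype(np.float32));print(r)
E
```

```text
18.0833 [0.50765506 0.20023617 0.24573205] [[-0.9492, -0.3146, 0.0082], [-0.3146, 0.9492, 0.0023], [-0.0085, -0.0004, -1.0]] [ 1.29  0.12 -1.06] [-0.016 -0.009  0.005] 0.08487604806494985
18.1333 [0.50773517 0.20027456 0.24587395] [[-0.9492, -0.3147, 0.0084], [-0.3147, 0.9492, 0.0023], [-0.0087, -0.0004, -1.0]] [-0.1  -0.37  0.43] [ 0.029 -0.03  -0.004] 0.08539564213580075
25916 [-0.00062574  0.00048996  0.03752265]
((547.8499755859375, 130.1785888671875), (186.68377685546875, 309.5728759765625), 27.922468185424805)
```

View pics/w14.png

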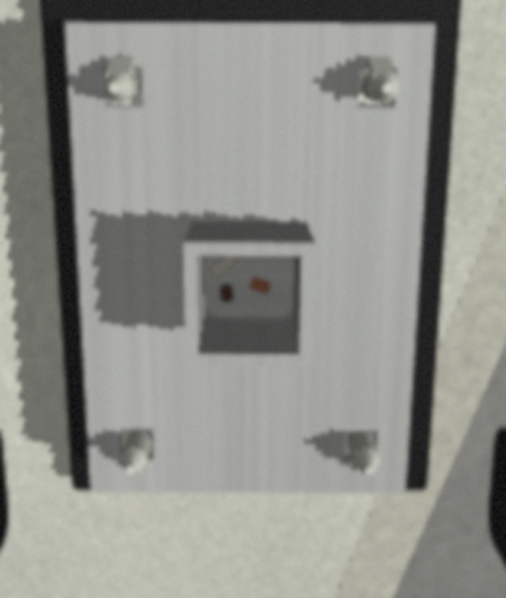

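View pics/scene14.png

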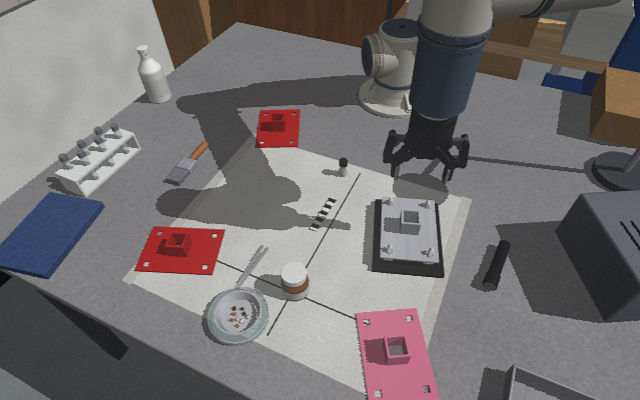

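```bash
python3 - <<'E'
from h import *
c=load("wrist14.npz");i=c["image"][:,:,::-1]
P=pts(c)
a=np.hstack([i[245:285,240:290],i[245:285,335:385]]);b=np.hstack([i[85:125,240:290],i[85:125,345:395]])
cv2.imwrite("pics/w14z.png",cv2.resize(np.vstack([b,a]),None,fx=7,fy=7,interpolation=cv2.INTER_CUBIC))
E
```

```text
(no output)
```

View pics/w14z.png

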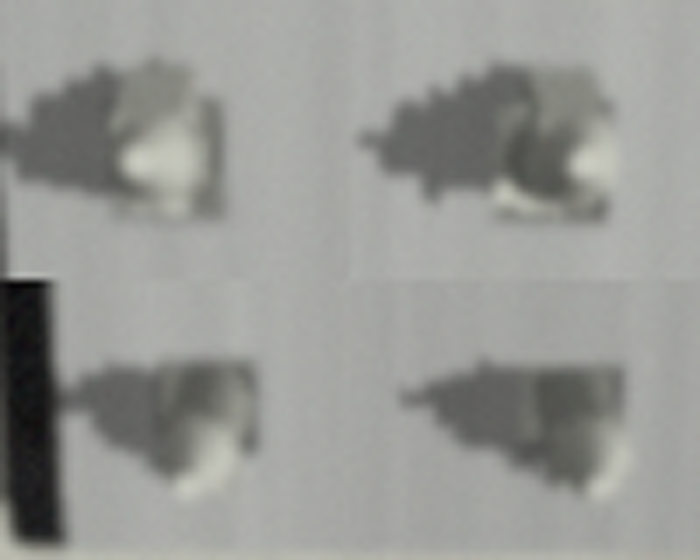

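```bash
python3 -c "
from cell import env
print(env.finish_job()); print(env.read_state()['time'])"
```

```text
the job is handed in; nothing more can be done
None
the job is handed in; nothing more can be done
```

I gripped the aluminium cover by its hood, lifted it and carried it over the stage. I lined its holes up with the standoffs using the wrist camera, then pressed it down slowly until it was held. The job was handed in at about 18 s of the 58 s allowed; no verdict was reported.

- **Force:** The highest vertical force reading at the end of any move was about 27 N. That is about 29 N allowing for the cover's weight, well under the 50 N limit. I did not record the force during the moves.
- **Level and held:** After I let go, the plate top sat at about 37.5 mm with a slope under 0.001 rad. That puts the underside at about 33.5 mm, which is where the hooks should hold it.
- **Hooks:** The two hooks nearest the robot are clearly sprung out over the plate. I could not see the far two as clearly. I judge them clicked because the plate is level at hook height against the sprung pins, and because their outlines and shadows reach past the hole edges.
- **Bystanders:** In the last picture everything else on the bench looks unmoved, and the gripper was open and about 13 cm above the plate.
- **What disagreed:** The wrist camera put the stage centre about 2 mm farther out in x than the top camera did. I followed the wrist camera, and the side forces (up to about 7 N) were consistent with the plate being up against the stems. While pressing, the tool tilted by about 0.01 rad, so the near side seated first.

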